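Check in a vial carrier at the reader dock

TASK

Set the long four-vial carrier end-on on the dock plate between the two black lines, slide it against the steel stop so that the sprung brass plunger is pressed fully in, and hold it there steady for two seconds while the reader checks it in. Then let go and leave the carrier standing squarely on the dock plate. Keep it upright throughout and leave the short two-vial carrier where it is.

Things in the scene. Friction and masses are not known exactly. Their poses are not given: they have to be found in the camera images.
- carrier: Long carrier: loose white plastic block 80 mm long (x), 46 wide (y), 50 high, about 0.3 kg, with four green-capped vials rising to 69 mm above its underside, two near each end. Origin: centre of the underside, z up. Either end may go to the stop. Grasp from above across the 46 mm width at mid-length, 36 mm above the underside. Starts on the table left or right of the dock.
- short_carrier: Short carrier, to be left alone: same white block but 50 mm long (x), 46 wide (y), 50 high, with only two vials, side by side across y. Origin: centre of the underside. Stands on the table on the other side of the dock.
- dock: Fixed reader dock: aluminium plate 180 (x) by 120 (y) by 6 mm, steel stop fence across its +x end (face at x = +60 mm, 110 wide, top z = 46), grey housing behind, 54 high. Origin: centre of the plate's underside, z up; x runs to the fence, away from the robot within 25 degrees. Black lines along x at y = -30, +30. Carrier pressed flush: its origin at x = +20, y = 0, z = +6 mm here.
- plunger (a joint): Brass pin, 14 mm across, standing 12 mm out of the fence's middle (y = 0, z = 28 mm). Value in m: 0 fully out (tip at dock x = +48 mm), 0.012 with the carrier flush to the fence. Moves along dock +x, damped; resists with 3 N at first, 6 N when flush; a push of 10 to 15 N seats the carrier. Once let go, the carrier is slowly pushed back some 12 mm.

How it is judged:
By the outcome, as a careful person would: the job done as asked, in the order asked, and still so for the second after the job is handed in, with the robot touching nothing.
It also fails if it takes over 51 s, if anything falls off the work surface, if the arm or the gripper's body presses on something with over 40 N, if the wrist force passes 120 N, or if a joint passes its speed limit or range.

ROBOT

A 6-joint arm with a two-finger parallel gripper is mounted at the origin on the work surface. World frame = base frame: x ahead of the robot, y to its left, z up, the work surface at z = 0. Lengths are in mm, angles in rad, forces in N, time in s.
With the tool pointing down it reaches from about 400 to 925 mm from the base axis. Payload 12.5 kg.
Tool frame: the origin (TCP) lies at the very end of the fingers, on their centre line; the grasp point (between the pads) lies 19 mm behind it; z points along the fingers, x is the direction in which the jaws open and shut, and the axes are right-handed (so a half turn about z gives the same grasp; the last joint's range is limited). The gripper opens to 95 mm and grips with 3 to 60 N. Pads are 20 mm wide; open, the fingers measure 119 mm over their backs; the gripper's body (75 mm by 180 mm) begins 59 mm behind the grasp point.
Start: joints at [-1.278, 0.491, 1.559, -0, 1.092, -0.106], TCP at [242.719, -575.964, 214.661] pointing down, gripper open.
Joint ranges: [-3.1, 3.1], [-0.84, 2.19], [0.05, 2.79], [-1.13, 4.28], [0.06, 2.93], [-2.69, 2.69]. Speed limits (rad/s): [2.22, 2.22, 2.79, 3.14, 3.14, 3.14].

INTERFACE

Orientations are given as [roll, pitch, yaw] about the fixed x, y, z axes, in that order (R = Rz(yaw) Ry(pitch) Rx(roll)).
In Python, from cell import env gives the robot as it stands.
- The arm moves only by the tool arm_command, never from a script. Its argument "motion" is one flat list of numbers, 7 for each row, row after row: the opening, from -1 (shut) to 1 (fully open), then the shift along the tool's x, y, z in mm, then the turn, a rotation vector about the tool's x, y, z in degrees. In form: [fingers, dx, dy, dz, rx, ry, rz, fingers, dx, dy, dz, rx, ry, rz, ...]. A call has 1 to 20 rows; each row is the pose to reach, as a shift and turn from the pose commanded when the call began, along the tool's axes at that moment; what a row does not reach only later rows make up. A row lasts 1/10 s, in which the tool goes at most 50 mm and 8.59 degrees, less where a joint would pass 70% of its speed; a pose out of reach is approached as far as the arm can. A call with a gripper value outside its range is refused whole. The fingers move at their own pace and stop on an object; the grip force is fixed at half the most. Time passes only in rows, so rows that repeat a pose let the fingers close. It gives the time, the measured TCP pose, the force and the opening at its end, in the units of the state.
- env.state(): the state, without advancing time (a new reading comes with each control period).
- env.read_camera(name): name is "side" or "top"; returns (picture, depth): 400x640x3 uint8, red, green, blue; 400x640 float32, mm along the optical axis (not along the pixel's ray), 0 where there is no reading.
- env.calibration(name): a dict with "fx", "fy", "cx", "cy" (pixels), "cam_to_world" (4x4, takes a point from camera to world coordinates). Camera axes: x right, y down, z forward; pixel columns grow to the right and rows downward; lengths in mm; the calibration is good to about 2 mm. A picture is of the moment at which its call begins. calibration takes no time and is no camera call.
- env.job_done(): hands the job in, once; it reports no verdict.
Trained networks look in the newest picture that a camera, given by its name, has taken for a name from the list of things; names that differ only in an ending like _2 or _b are one class to them, and where a whole thing is asked for, a point or a joint stands for the part that bears it (a point fixed in the world has none). Each returns a list of dicts, best first, with "confidence" (0 to 1); they miss things now and then, are a little off and sometimes report something else, mostly with a low value. They report only what shows in the picture. A call takes as long as a camera call.
- env.recognise(camera, label): "location" ([column, row] in pixels, amid what is visible of it).
- env.silhouettes(camera, label): "region" (400x640 bool, what is visible of it) and "location" ([column, row] in pixels, amid what is visible of it).
- env.spot_point(camera, label): "location" ([column, row] in pixels: a listed point, or the origin of a listed thing).
The state is a dict: "t": time; "joints": joint angles; "qvel": joint speeds; "tau": joint torques, N m; "eef_pos": TCP position; "tcp_rot": TCP orientation; "ft_force": force on the tool from outside, world axes, zero at the start; "moment": the same for the moment, N m; "opening": opening from 0.0 (shut) to 1.0 (fully open).
Only numpy, scipy, OpenCV 4.12 (cv2) and the standard library are available. Lean on these libraries where they do the work, as an engineer would, in place of code of your own. Each camera call takes 0.05 s, during which the arm holds its last target.

## Working session

There is one attempt and no reset: what is moved stays moved. The work goes in short steps, Python scripts to look and compute and a tool call to move; the robot and the scene stay as the last step left them, time stands still between calls to the robot, and variables do not carry over. Pictures are saved under pics/ and viewed, and the job is handed in when it is done.

Besides the shell and the picture viewer there is one more tool, called after "Call:" by a JSON object that holds its "op" and its "data". arm_command: Moves the arm, as the interface text tells. Its arguments: {"type":"object","properties":{"motion":{"type":"array","items":{"type":"number"}}},"required":["motion"]}

```bash
ls; mkdir -p pics; cat > h.py <<'E'
import numpy as np, cv2
from cell import env
def shot(c,n):
    p,d=env.read_camera(c); cv2.imwrite('pics/'+n,p[:,:,::-1]); np.save('/tmp/d_%s.npy'%c,d); np.save('/tmp/p_%s.npy'%c,p); return p,d
def toworld(c,u,v,z):
    k=env.calibration(c);T=np.array(k['cam_to_world'])
    P=np.stack([(u-k['cx'])/k['fx']*z,(v-k['cy'])/k['fy']*z,z,np.ones_like(z)],-1)
    return (P@T.T)[...,:3]
def cloud(c,d):
    v,u=np.mgrid[0:400,0:640].astype(float)
    return toworld(c,u,v,d.astype(float))
E
python3 - <<'E'
from h import *
print(env.state())
for c in ('top','side'):
    shot(c,c+'1.png')
    for l in ('carrier','short_carrier','dock'):
        r=env.silhouettes(c,l)
        print(c,l,[(x['confidence'],x['location'],x['region'].sum()) for x in r])
        if r: np.save(f'/tmp/m_{c}_{l}.npy',r[0]['region'])
    print([ (x['confidence'],x['location']) for x in env.recognise(c,'plunger')])
E
```

```text
pics
{'t': 0.0, 'joints': array([-1.27761263e+00,  4.91595576e-01,  1.55951533e+00, -1.19224795e-05,
        1.09170591e+00, -1.05630230e-01]), 'qvel': array([ 0.00036482,  0.00159968,  0.00042777,  0.00073904, -0.00021297,
        0.00173062]), 'tau': array([ 6.72186070e-04, -6.12644434e+01, -2.58184505e+01,  6.93126116e-02,
        4.82182286e-02, -9.44367912e-05]), 'eef_pos': array([ 242.62355883, -575.68332146,  214.01669478]), 'tcp_rot': array([-3.14147410e+00,  1.21845590e-03, -1.17197683e+00]), 'ft_force': array([ 0.77940713, -0.34795045,  0.76693992]), 'moment': array([-0.00373223,  0.00780968, -0.00153089]), 'opening': 1.0011353314528177}
top carrier [(0.92, [423.9, 205.5], np.int64(763))]
top short_carrier [(0.68, [203.5, 209.8], np.int64(515))]
top dock [(0.65, [328.7, 195.4], np.int64(3730))]
[]
side carrier [(0.92, [368.4, 158.3], np.int64(932))]
side short_carrier [(0.82, [244.3, 313.0], np.int64(1637))]
side dock []
[(0.6, [293.1, 199.9])]
```

View pics/top1.png

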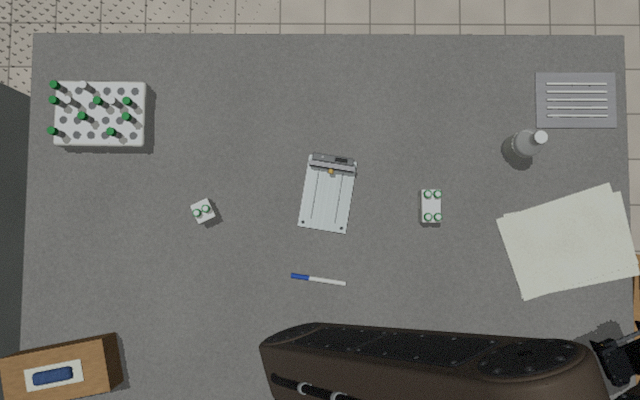

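View pics/side1.png

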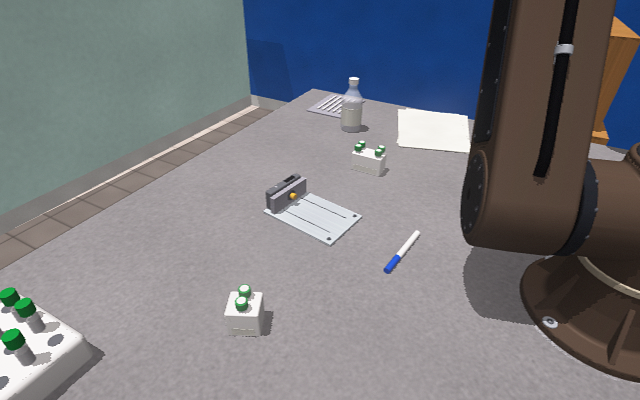

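```bash
python3 - <<'E'
from h import *
for c in ('top','side'):
    d=np.load(f'/tmp/d_{c}.npy');W=cloud(c,d)
    T=np.array(env.calibration(c)['cam_to_world']);print(c,T[:3,3],env.calibration(c)['fx'])
    for l in ('carrier','short_carrier','dock'):
        try:m=np.load(f'/tmp/m_{c}_{l}.npy')
        except: continue
        m=m&(d>0);P=W[m]
        print(c,l,len(P),'z pct',np.percentile(P[:,2],[1,10,50,90,99]).round(1))
        for lo,hi in ((3,9),(44,56),(60,75)):
            Q=P[(P[:,2]>lo)&(P[:,2]<hi)]
            if len(Q)>15:
                r=cv2.minAreaRect(Q[:,:2].astype(np.float32)); print('  ',lo,hi,len(Q),Q.mean(0).round(1),r)
    m=(d>0)&(W[...,2]>44)&(W[...,2]<60)
    
E
```

```text
top [ 447.22211584   16.42467928 1225.85266783] 495.49438846948703
top carrier 760 z pct [ 1.6 27.3 50.7 69.  71.9]
   44 56 413 [ 510.8 -244.8   50.1] ((511.80548095703125, -247.418212890625), (78.96350860595703, 47.161888122558594), 0.12029159069061279)
   60 75 209 [ 511.1 -246.3   68. ] ((511.82818603515625, -246.6872100830078), (70.47904968261719, 39.625606536865234), 0.2621525526046753)
top short_carrier 514 z pct [ 0.  22.4 50.  67.5 71.6]
   44 56 295 [495.9 293.4  49.8] ((495.97900390625, 295.4119873046875), (50.231414794921875, 46.55172348022461), 25.481842041015625)
   60 75 111 [495.9 295.3  67.3] ((496.1685791015625, 295.0008544921875), (18.39712905883789, 40.99469757080078), 23.499305725097656)
top dock 3718 z pct [-0.7  3.1  6.7 47.5 54.8]
   3 9 2338 [528.3   0.8   6.1] ((545.7660522460938, -2.5045013427734375), (121.85226440429688, 189.24661254882812), 81.17022705078125)
   44 56 504 [615.6 -11.5  49.9] ((615.64794921875, -12.572349548339844), (108.96483612060547, 30.944782257080078), 81.13693237304688)
side [232.28084461 579.45505174 495.44595567] 377.13506307432107
[... 219 characters left out ...]
9.7] ((512.2957763671875, -244.440185546875), (79.30875396728516, 46.70170593261719), 0.0704973116517067)
   60 75 139 [ 509.7 -239.9   66.6] ((511.306396484375, -243.3006134033203), (39.71415710449219, 70.92308807373047), 87.79412841796875)
side short_carrier 1629 z pct [ 4.2 13.7 49.  67.8 69.6]
   3 9 83 [484.7 312.6   6.4] ((482.26898193359375, 306.2848205566406), (60.836402893066406, 28.793712615966797), 63.31954574584961)
   44 56 643 [491.6 301.2  49.7] ((496.0567321777344, 297.2800598144531), (49.09365463256836, 46.631717681884766), 25.21261978149414)
   60 75 280 [494.7 300.   67.1] ((496.03277587890625, 297.36724853515625), (18.122406005859375, 42.28774642944336), 23.8039493560791)
```

The top view shows the long carrier at about (431,206), the dock at (328,193) with its fence at the top of the picture, and the short carrier at (203,210). The side view agrees. I'll refine the dock pose next.

```bash
python3 - <<'E'
from h import *
th=np.deg2rad(-8.85)
o=np.array([543,-1.5]);ex=np.array([np.cos(th),np.sin(th)]);ey=np.array([-ex[1],ex[0]])
for c in ('top','side'):
    d=np.load(f'/tmp/d_{c}.npy');W=cloud(c,d);p=np.load(f'/tmp/p_{c}.npy').astype(float).mean(-1)
    L=np.stack([(W[...,:2]-o)@ex,(W[...,:2]-o)@ey],-1);z=W[...,2]
    near=(abs(L[...,0])<130)&(abs(L[...,1])<90)&(d>0)
    print(c,'plate gray',np.median(p[near&(abs(z-6)<2)]))
    # fence/housing top
    for lo,hi in((44,48.5),(51,57)):
        q=L[near&(z>lo)&(z<hi)]
        if len(q)>10: print(lo,hi,len(q),'x',np.percentile(q[:,0],[1,5,50,95,99]).round(1),'y',np.percentile(q[:,1],[1,5,50,95,99]).round(1),cv2.minAreaRect(q.astype(np.float32)))
    # plate edge
    m=near&(p>130)&(abs(z-6)<4)
    q=L[m]
    for x0 in range(-80,50,20):
        s=q[abs(q[:,0]-x0)<10]; print('x',x0,'ymin/max',s[:,1].min().round(1),s[:,1].max().round(1),end=' | ')
    print()
    for y0 in range(-50,51,20):
        s=q[abs(q[:,1]-y0)<10]; print('y',y0,'xmin/max',s[:,0].min().round(1),s[:,0].max().round(1),end=' | ')
    print()
    # lines: dark on plate
    for s in (-30,30):
        k=near&(abs(L[...,1]-s)<10)&(L[...,0]>-75)&(L[...,0]<35)&(abs(z-6)<5)
        w=np.clip(np.median(p[k])-p[k]-10,0,None)
        f=np.polyfit(L[k][:,0],L[k][:,1],1,w=np.sqrt(w)); print('line',s,f, 'deg',np.rad2deg(f[0]))
    b=(np.load(f'/tmp/p_{c}.npy').astype(int))
    br=near&(b[...,0]-b[...,2]>60); print('brass',br.sum(),L[br].mean(0),z[br].mean())
p=cv2.imread('pics/top1.png')[130:250,270:390]; cv2.imwrite('pics/crop1.png',cv2.resize(p,None,fx=5,fy=5,interpolation=2))
E
```

```text
top plate gray 176.0
44 48.5 189 x [58.4 58.9 66.  83.9 88.7] y [-53.5 -47.5   2.4  47.4  52. ] ((73.48641204833984, -0.128143310546875), (108.23609924316406, 30.94478988647461), 89.98694610595703)
51 57 222 x [63.8 71.1 79.  86.9 87.9] y [-48.6 -43.5  -1.4  44.2  48.3] ((73.38679504394531, 0.21600341796875), (99.2354736328125, 29.408370971679688), 89.90731811523438)
x -80 ymin/max -58.6 61.0 | x -60 ymin/max -57.7 60.3 | x -40 ymin/max -58.8 62.0 | x -20 ymin/max -58.7 62.8 | x 0 ymin/max -58.8 62.7 | x 20 ymin/max -58.9 60.6 | x 40 ymin/max -58.7 60.4 | 
y -50 xmin/max -90.6 90.2 | y -30 xmin/max -90.9 52.6 | y -10 xmin/max -90.8 51.6 | y 10 xmin/max -90.7 54.3 | y 30 xmin/max -90.6 54.1 | y 50 xmin/max -90.4 90.5 | 
line -30 [-3.45531613e-03 -2.87506765e+01] deg -0.19797503100983263
line 30 [-5.54608395e-03  3.09848117e+01] deg -0.31776720339617415
brass 15 [53.04392426  1.69967323] 35.32336997519028
side plate gray 222.33333333333334
44 48.5 214 x [58.7 59.4 65.7 73.4 85. ] y [-50.1 -43.8  10.   52.3  55.6] ((69.94972229003906, 1.6929550170898438), (109.31085968017578, 28.898300170898438), 85.587646484375)
51 57 185 x [71.  72.  79.3 87.4 88.7] y [-45.7 -41.    5.4  47.5  50.9] ((79.838134765625, 2.729534149169922), (18.501108169555664, 98.66255187988281), 0.6009070873260498)
x -80 ymin/max -86.2 86.3 | x -60 ymin/max -82.8 88.7 | x -40 ymin/max -89.9 78.5 | x -20 ymin/max -87.2 77.8 | x 0 ymin/max -87.5 84.9 | x 20 ymin/max -83.7 89.2 | x 40 ymin/max -71.2 82.2 | 
y -50 xmin/max -120.1 60.9 | y -30 xmin/max -113.2 59.3 | y -10 xmin/max -128.1 59.2 | y 10 xmin/max -125.1 59.5 | y 30 xmin/max -125.3 59.8 | y 50 xmin/max -128.9 121.4 | 
line -30 [-2.76720376e-03 -2.89927071e+01] deg -0.1585490967462749
line 30 [-5.36101323e-03  3.07416483e+01] deg -0.30716343179966804
brass 33 [51.57975801  2.7859246 ] 31.083313100859765
```

View pics/crop1.png

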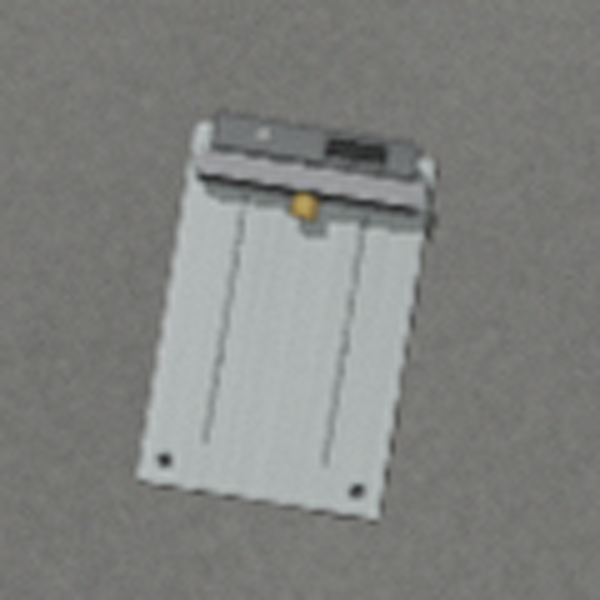

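The crop shows the brass pin at (305,205) and the two lines, which give a dock origin near (542.9, -0.5) and a yaw of -9.05°. The carrier is near (512, -246) with a yaw of about 0.1°.

```bash
cat >> h.py <<'E'
def shift(p0,yaw0,p1,yaw1):
    # tool-down poses (deg yaw)
    t=np.deg2rad(yaw0);d=np.array(p1)-np.array(p0)
    tx=np.array([np.cos(t),np.sin(t),0]);ty=np.array([np.sin(t),-np.cos(t),0])
    return np.round([d@tx,d@ty,-d[2]],1),round(-(yaw1-yaw0),2)
E
python3 -c "
from h import *
print(shift([242.719,-575.964,214.661],-1.172*57.2958,[512,-246,100],-89.9))"
```

```text
(array([-199.5, -376.3,  114.7]), 22.75)
```

Call:
{"op": "arm_command", "data": {"motion": [1,-8,-15,4,0,0,1,1,-24,-45,12,0,0,3,1,-44,-83,22,0,0,5,1,-66,-124,34,0,0,7.5,1,-88,-165,46,0,0,10,1,-110,-207,58,0,0,12.5,1,-132,-248,70,0,0,15,1,-153,-289,82,0,0,17.5,1,-173,-327,94,0,0,19.8,1,-189,-357,106,0,0,21.6,1,-197.5,-372.5,112,0,0,22.5,1,-199.5,-376.3,114.7,0,0,22.75,1,-199.5,-376.3,114.7,0,0,22.75]}}

```text
t: 1.8
eef_pos: [512.0, -245.8, 99.7]
tcp_rot: [3.141, 0.0, -1.568]
ft_force: [0.2, -2.0, -0.4]
opening: 1.004
```

```bash
python3 - <<'E'
from h import *
shot('side','side2.png'); shot('top','top2.png')
s=env.state(); print(s['t'],s['eef_pos'],np.rad2deg(s['tcp_rot']),s['joints'],s['ft_force'])
E
```

```text
1.9 [ 511.64544267 -246.82247548  100.24469772] [-1.79984269e+02 -1.99210257e-02 -8.99172176e+01] [-5.65674795e-01  5.52214043e-01  1.81588168e+00 -2.08722208e-04
  7.73078580e-01  1.00382602e+00] [-0.23501668 -0.23207608  0.45357585]
```

View pics/side2.png

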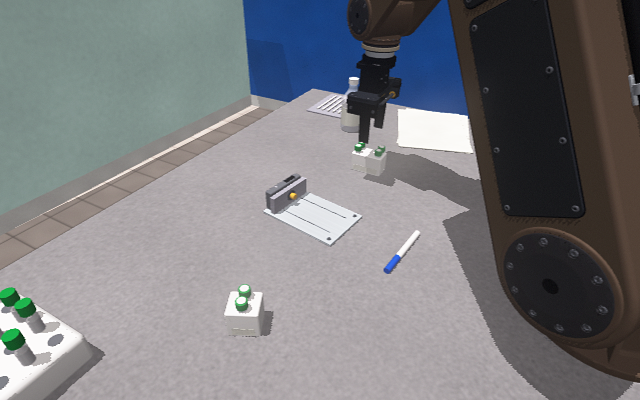

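The side view shows the fingers above the carrier at (368,140), one on each side. I'll descend and close the gripper.

Call:
{"op": "arm_command", "data": {"motion": [1,0,0,6,0,0,0,1,0,0,20,0,0,0,1,0,0,36,0,0,0,1,0,0,52,0,0,0,1,0,0,66,0,0,0,1,0,0,76,0,0,0,1,0,0,81,0,0,0,1,0,0,83,0,0,0,1,0,0,83,0,0,0,0.4,0,0,83,0,0,0,0.2,0,0,83,0,0,0,0,0,0,83,0,0,0,-0.3,0,0,83,0,0,0,-1,0,0,83,0,0,0,-1,0,0,83,0,0,0,-1,0,0,83,0,0,0,-1,0,0,83,0,0,0,-1,0,0,83,0,0,0]}}

```text
t: 3.7
eef_pos: [512.1, -246.1, 17.0]
tcp_rot: [-3.141, -0.0, -1.569]
ft_force: [-0.2, -0.4, 0.7]
opening: 0.48
```

Call:
{"op": "arm_command", "data": {"motion": [-1,0,0,-3,0,0,0,-1,0,0,-10,0,0,0,-1,0,0,-22,0,0,0,-1,0,0,-35,0,0,0,-1,0,0,-46,0,0,0,-1,0,0,-55,0,0,0,-1,0,0,-60,0,0,0,-1,0,0,-60,0,0,0,-1,0,0,-60,0,0,0]}}

```text
t: 4.6
eef_pos: [511.9, -245.9, 76.8]
tcp_rot: [3.141, 0.0, -1.569]
ft_force: [0.2, -0.2, -3.0]
opening: 0.482
```

```bash
python3 - <<'E'
from h import *
p,_=shot('side','side3.png')
s=env.state(); print(s['t'],s['eef_pos'],np.rad2deg(s['tcp_rot']),s['opening'],s['ft_force'])
d=np.load('/tmp/d_side.npy');W=cloud('side',d)
r=env.silhouettes('side','carrier');print([(x['confidence'],x['location']) for x in r])
m=r[0]['region']&(d>0);P=W[m];print(np.percentile(P[:,2],[1,10,50,90,99]))
Q=P[(abs(P[:,2]-110)<5)]
print(len(Q),cv2.minAreaRect(Q[:,:2].astype(np.float32)),Q.min(0),Q.max(0))
print(shift([512,-246,77],-89.9,[542.9-20*np.cos(.158),-0.5+20*np.sin(.158),77],-99))
cv2.imwrite('pics/crop3.png',cv2.resize(p[40:200,300:440,::-1],None,fx=4,fy=4))
E
```

```text
4.65 [ 511.81620848 -245.88068748   76.58160638] [ 1.79968351e+02  1.72071105e-02 -8.99036888e+01] 0.485306726934715 [ 1.2569486  -0.38580683 -3.87853231]
[(0.91, [373.0, 141.5])]
[  0.28844311  66.68682038  93.58599463 121.88316513 129.11953499]
145 ((511.4011535644531, -247.0037078857422), (53.35979461669922, 80.67723083496094), 88.89630126953125) [ 471.43541516 -273.50678079  105.01854569] [ 552.12823476 -219.98655579  114.90084074]
(array([-248.6,  -11.6,   -0. ]), 9.1)
```

View pics/crop3.png

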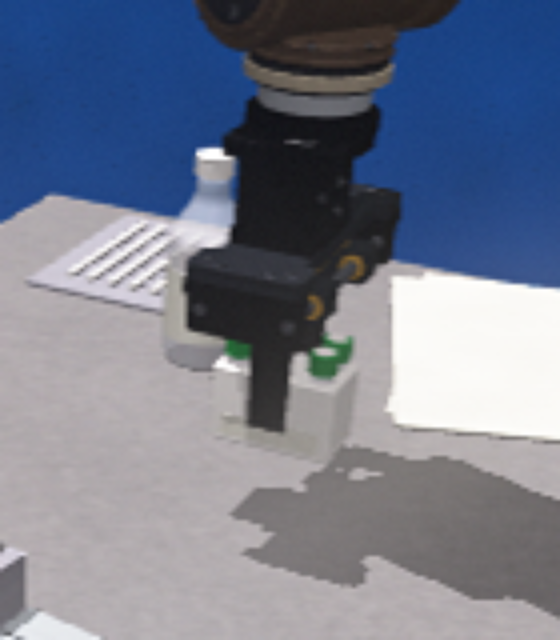

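The carrier is held upright and centred at mid-length. I'll carry it over the dock at dock x = -20.

Call:
{"op": "arm_command", "data": {"motion": [-1,-6,0,0,0,0,0.2,-1,-20,-1,0,0,0,0.7,-1,-42,-2,0,0,0,1.5,-1,-70,-3,0,0,0,2.5,-1,-100,-4.5,0,0,0,3.6,-1,-130,-6,0,0,0,4.7,-1,-160,-7.5,0,0,0,5.8,-1,-188,-9,0,0,0,6.9,-1,-212,-10,0,0,0,7.8,-1,-231,-11,0,0,0,8.5,-1,-243,-11.4,0,0,0,8.9,-1,-248.6,-11.6,0,0,0,9.1,-1,-248.6,-11.6,0,0,0,9.1,-1,-248.6,-11.6,0,0,0,9.1]}}

```text
t: 6.1
eef_pos: [523.2, 2.1, 76.9]
tcp_rot: [-3.142, -0.0, -1.728]
ft_force: [0.2, -0.4, -3.6]
opening: 0.483
```

```bash
cat > chk.py <<'E'
import sys
from h import *
n=sys.argv[1]
s=env.state(); print(s['t'],s['eef_pos'].round(2),np.rad2deg(s['tcp_rot']).round(2),s['opening'],s['ft_force'].round(1))
for c,(a,b,e,f) in (('side',(130,260,230,390)),('top',(130,250,270,390))):
    p,d=shot(c,c+n+'.png'); cv2.imwrite(f'pics/c_{c}{n}.png',cv2.resize(p[a:b,e:f,::-1],None,fx=4.5,fy=4.5,interpolation=2))
E
python3 chk.py 4
```

```text
6.1 [523.2    2.09  76.87] [-1.800e+02 -1.000e-02 -9.901e+01] 0.4826669518664052 [ 0.2 -0.4 -3.6]
```

View pics/c_side4.png

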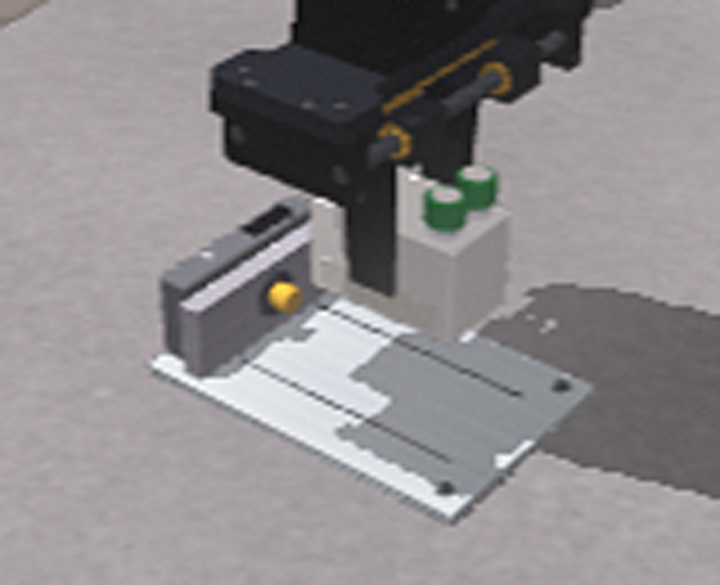

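View pics/c_top4.png

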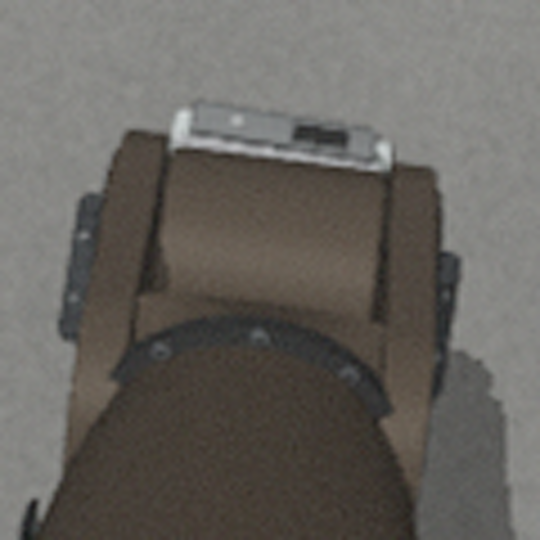

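The side view shows the carrier upright over the plate, with the pin at (285,297) ahead of it. The top view is blocked by the arm. I'll lower it most of the way, then seat it gently.

Call:
{"op": "arm_command", "data": {"motion": [-1,0,0,3,0,0,0,-1,0,0,10,0,0,0,-1,0,0,20,0,0,0,-1,0,0,31,0,0,0,-1,0,0,41,0,0,0,-1,0,0,47,0,0,0,-1,0,0,50,0,0,0,-1,0,0,51.5,0,0,0,-1,0,0,52.5,0,0,0,-1,0,0,52.5,0,0,0,-1,0,0,52.5,0,0,0]}}

```text
t: 7.3
eef_pos: [523.3, 2.6, 24.7]
tcp_rot: [-3.141, -0.0, -1.728]
ft_force: [0.1, -0.3, -4.1]
opening: 0.484
```

```bash
python3 chk.py 5; python3 - <<'E'
from h import *
th=np.deg2rad(-9.05)
o=np.array([542.9,-.5]);ex=np.array([np.cos(th),np.sin(th)]);ey=np.array([-ex[1],ex[0]])
d=np.load('/tmp/d_side.npy');W=cloud('side',d)
L=np.stack([(W[...,:2]-o)@ex,(W[...,:2]-o)@ey],-1);z=W[...,2]
r=env.silhouettes('side','carrier');print(r[0]['confidence'])
m=r[0]['region']&(d>0)
k=m&(abs(z-57.5)<4);q=L[k];print(len(q),cv2.minAreaRect(q.astype(np.float32)),q.min(0),q.max(0))
k=m&(z>15)&(z<50);q=L[k];f=k.copy();print('+y side face y', np.percentile(q[:,1],[50,90,97]),'x range',q[:,0].min(),q[:,0].max())
k=m&(z>12)&(z<52)&(abs(L[...,1]-23)<6);q=L[k];print(np.polyfit(q[:,0],q[:,1],1),len(q),np.median(q[:,1]))
E
```

```text
7.3 [523.32   2.6   24.68] [-179.97   -0.    -99.  ] 0.48414281757168925 [ 0.1 -0.3 -4.1]
0.81
205 ((-33.585323333740234, 1.7078609466552734), (44.40289306640625, 54.88546371459961), 87.49879455566406) [-60.54850656 -21.07895567] [-6.55364686 24.14957581]
+y side face y [22.22141605 23.84649121 24.53466958] x range -60.52298562234317 17.885259022878294
[1.50158750e-02 2.31020145e+01] 351 22.8259953697026
```

View pics/c_side5.png

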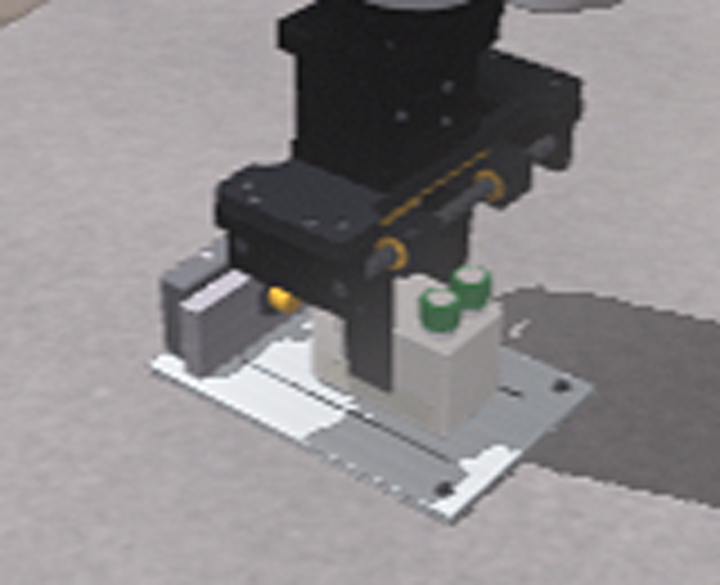

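The carrier is centred between the lines: its +y face is at dock y = 22.8 and the line centre is at about -0.2. I'll lower it the last 1.5 mm.

Call:
{"op": "arm_command", "data": {"motion": [-1,0,0,0.5,0,0,0,-1,0,0,1,0,0,0,-1,0,0,1.5,0,0,0,-1,0,0,1.5,0,0,0]}}

```text
t: 7.85
eef_pos: [523.2, 2.6, 22.9]
tcp_rot: [-3.142, -0.0, -1.728]
ft_force: [-0.1, -0.9, -1.8]
opening: 0.484
```

Call:
{"op": "arm_command", "data": {"motion": [-1,0,-0.5,0.3,0,0,0,-1,0,-2,0.3,0,0,0,-1,0,-5,0.3,0,0,0,-1,0,-8,0.3,0,0,0,-1,0,-12,0.3,0,0,0,-1,0,-16,0.3,0,0,0,-1,0,-20,0.3,0,0,0,-1,0,-23,0.3,0,0,0,-1,0,-25,0.3,0,0,0,-1,0,-26,0.3,0,0,0,-1,0,-26,0.3,0,0,0]}}

```text
t: 8.95
eef_pos: [548.3, -1.4, 22.9]
tcp_rot: [3.14, -0.0, -1.728]
ft_force: [-5.4, 0.7, 4.9]
opening: 0.487
```

Call:
{"op": "arm_command", "data": {"motion": [-1,0,-1,0,0,0,0,-1,0,-2,0,0,0,0,-1,0,-3,0,0,0,0,-1,0,-4,0,0,0,0,-1,0,-5,0,0,0,0,-1,0,-6,0,0,0,0,-1,0,-7,0,0,0,0,-1,0,-8,0,0,0,0,-1,0,-9,0,0,0,0,-1,0,-10,0,0,0,0,-1,0,-11,0,0,0,0,-1,0,-11,0,0,0,0]}}

```text
t: 10.15
eef_pos: [557.5, -2.8, 23.1]
tcp_rot: [3.137, -0.0, -1.728]
ft_force: [-12.8, 1.9, 12.8]
opening: 0.483
```

Call:
{"op": "arm_command", "data": {"motion": [-1,0,-0.5,-0.3,0,0,0,-1,0,-1,-0.4,0,0,0,-1,0,-2,-0.4,0,0,0,-1,0,-2.5,-0.4,0,0,0,-1,0,-3,-0.4,0,0,0,-1,0,-3,-0.4,0,0,0,-1,0,-3,-0.4,0,0,0]}}

```text
t: 10.85
eef_pos: [560.5, -3.3, 23.1]
tcp_rot: [3.137, -0.0, -1.728]
ft_force: [-11.0, 0.7, 7.2]
opening: 0.484
```

```bash
python3 chk.py 6; python3 -c "
from h import *
s=env.state();print(s['moment'],s['eef_pos'],s['ft_force'])"
```

```text
10.85 [560.5   -3.28  23.09] [ 1.7973e+02 -1.0000e-02 -9.8990e+01] 0.4839397903763274 [-11.    0.7   7.2]
[ 0.20841334  1.71472278 -0.00539466] [560.49765456  -3.27332395  23.08002232] [-10.79807589   1.95952322   6.53699691]
```

View pics/c_side6.png

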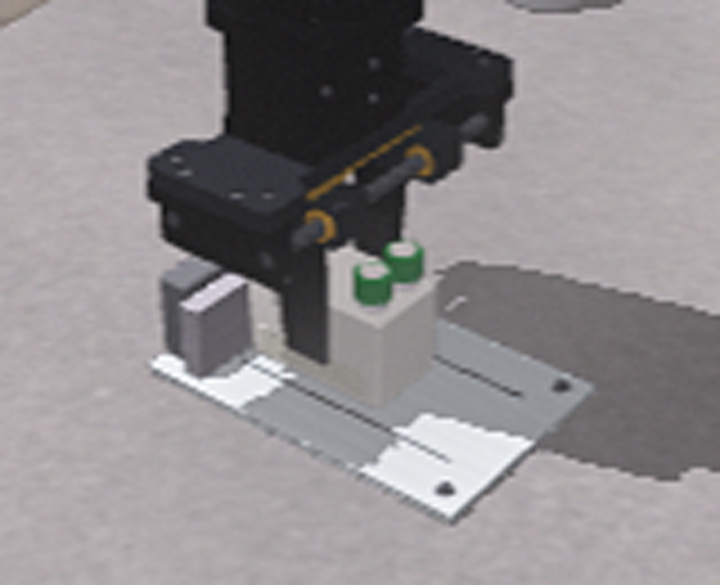

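Call:
{"op": "arm_command", "data": {"motion": [-1,0,-0.5,-0.2,0,0,0,-1,0,-1,-0.2,0,0,0,-1,0,-1.5,-0.2,0,0,0,-1,0,-2,-0.2,0,0,0,-1,0,-2,-0.2,0,0,0,-1,0,-2,-0.2,0,0,0]}}

```text
t: 11.55
eef_pos: [562.0, -3.5, 23.1]
tcp_rot: [3.136, -0.0, -1.728]
ft_force: [-12.1, 0.9, 6.7]
opening: 0.482
```

Call:
{"op": "arm_command", "data": {"motion": [-1,0,-0.5,-0.2,0,0,0,-1,0,-1,-0.2,0,0,0,-1,0,-1,-0.2,0,0,0,-1,0,-1,-0.2,0,0,0]}}

```text
t: 11.95
eef_pos: [562.1, -3.5, 23.1]
tcp_rot: [3.134, -0.0, -1.728]
ft_force: [-15.9, 2.0, 8.4]
opening: 0.487
```

The carrier has met the fence: the last 1 mm command added 4 N with no travel. The tool has leaned about 0.4° nose-down, so I'll level that out, then hold.

Call:
{"op": "arm_command", "data": {"motion": [-1,0,0,-0.2,0.2,0,0,-1,0,-0.2,-0.2,0.4,0,0,-1,0,-0.3,-0.2,0.5,0,0,-1,0,-0.3,-0.2,0.5,0,0]}}

```text
t: 12.35
eef_pos: [562.2, -3.5, 22.9]
tcp_rot: [-3.141, -0.0, -1.728]
ft_force: [-14.5, 1.1, 3.8]
opening: 0.484
```

Call:
{"op": "arm_command", "data": {"motion": [-1,0,-0.3,0,0,0,0,-1,0,-0.3,0,0,0,0,-1,0,-0.3,0,0,0,0,-1,0,-0.3,0,0,0,0,-1,0,-0.3,0,0,0,0,-1,0,-0.3,0,0,0,0,-1,0,-0.3,0,0,0,0,-1,0,-0.3,0,0,0,0,-1,0,-0.3,0,0,0,0,-1,0,-0.3,0,0,0,0,-1,0,-0.3,0,0,0,0,-1,0,-0.3,0,0,0,0,-1,0,-0.3,0,0,0,0,-1,0,-0.3,0,0,0,0,-1,0,-0.3,0,0,0,0,-1,0,-0.3,0,0,0,0]}}

```text
t: 13.95
eef_pos: [562.2, -3.5, 23.0]
tcp_rot: [3.141, -0.0, -1.728]
ft_force: [-16.0, 1.9, 5.5]
opening: 0.48
```

```bash
python3 chk.py 7
```

```text
13.95 [562.19  -3.51  22.96] [ 1.7998e+02 -2.0000e-02 -9.8990e+01] 0.48036365673978976 [-16.    1.9   5.5]
```

View pics/c_side7.png

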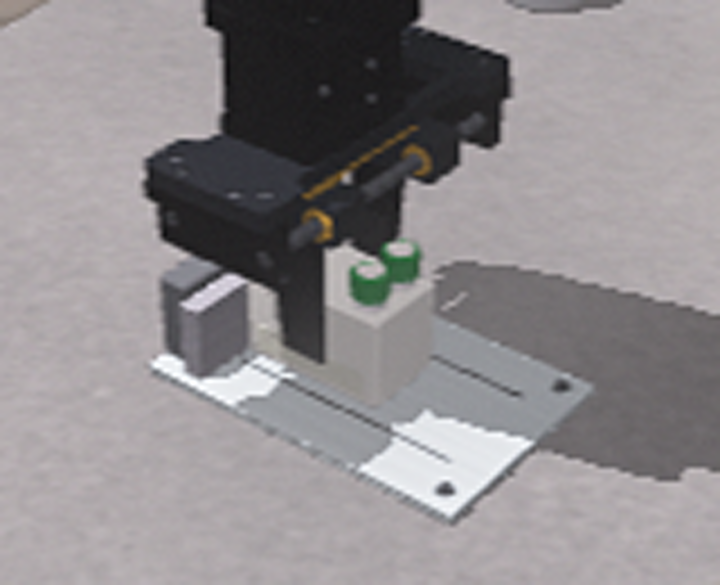

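Call:
{"op": "arm_command", "data": {"motion": [-1,0,0,0,0,0,0,-1,0,0,0,0,0,0,-1,0,0,0,0,0,0,-1,0,0,0,0,0,0,-1,0,0,0,0,0,0,-1,0,0,0,0,0,0,-1,0,0,0,0,0,0,-1,0,0,0,0,0,0,-1,0,0,0,0,0,0,-1,0,0,0,0,0,0,-1,0,0,0,0,0,0,-1,0,0,0,0,0,0,-1,0,0,0,0,0,0,-1,0,0,0,0,0,0]}}

```text
t: 15.45
eef_pos: [562.2, -3.5, 23.0]
tcp_rot: [3.141, -0.0, -1.728]
ft_force: [-15.8, 2.1, 6.4]
opening: 0.483
```

```bash
python3 - <<'E'
from h import *
th=np.deg2rad(-9.05)
o=np.array([542.9,-.5]);ex=np.array([np.cos(th),np.sin(th)]);ey=np.array([-ex[1],ex[0]])
d=np.load('/tmp/d_side.npy');W=cloud('side',d)
L=np.stack([(W[...,:2]-o)@ex,(W[...,:2]-o)@ey],-1);z=W[...,2]
near=(d>0)&(abs(L[...,0])<85)&(abs(L[...,1])<70)
k=near&(z>12)&(z<52)&(abs(L[...,1])<20)&(L[...,0]<0)&(L[...,0]>-30);q=L[k]
print('rear face',len(q),np.percentile(q[:,0],[5,50,95]),np.polyfit(q[:,1],q[:,0],1))
k=near&(z>12)&(z<42)&(L[...,1]>28)&(L[...,0]>50)&(L[...,0]<66);q=L[k]
print('fence face',len(q),np.percentile(q[:,0],[5,50,95]),np.polyfit(q[:,1],q[:,0],1) if len(q)>5 else 0)
k=near&(z>12)&(z<50)&(abs(L[...,1]-23)<5)&(L[...,0]>-30)&(L[...,0]<56);q=L[k]
print('side face',len(q),np.median(q[:,1]),np.polyfit(q[:,0],q[:,1],1))
E
```

```text
rear face 172 [-20.9280742  -19.82708318 -18.79289821] [-1.78044933e-03 -1.98305951e+01]
fence face 130 [59.04120937 60.35553399 64.43169537] [ 0.07978063 57.12091799]
side face 338 23.05670236263274 [1.69706613e-02 2.29868603e+01]
```

The rear face is at -19.8 and the fence face at 60.4 in the same camera. That is 80 mm apart, so the carrier is flush, and it was held for over 3 s. I'll ease the push, release and let it settle.

Call:
{"op": "arm_command", "data": {"motion": [-1,0,0.5,-0.1,0,0,0,-1,0,1,-0.2,0,0,0,-1,0,1,-0.2,0,0,0,-0.02,0,1,-0.2,0,0,0,0.05,0,1,-0.2,0,0,0,0.2,0,1,-0.2,0,0,0,0.5,0,1,-0.2,0,0,0,1,0,1,-0.2,0,0,0,1,0,1,-0.2,0,0,0,1,0,1,-0.2,0,0,0,1,0,1,-0.2,0,0,0,1,0,1,-0.2,0,0,0,1,0,1,-0.2,0,0,0,1,0,1,-0.2,0,0,0,1,0,1,-0.2,0,0,0]}}

```text
t: 16.95
eef_pos: [565.3, -4.1, 23.8]
tcp_rot: [-3.133, -0.0, -1.728]
ft_force: [-0.3, 0.1, -0.2]
opening: 1.004
```

```bash
python3 chk.py 8
```

```text
16.95 [565.27  -4.06  23.81] [-179.5   -0.   -99. ] 1.0042128550067415 [-0.3  0.1 -0.2]
```

View pics/c_side8.png

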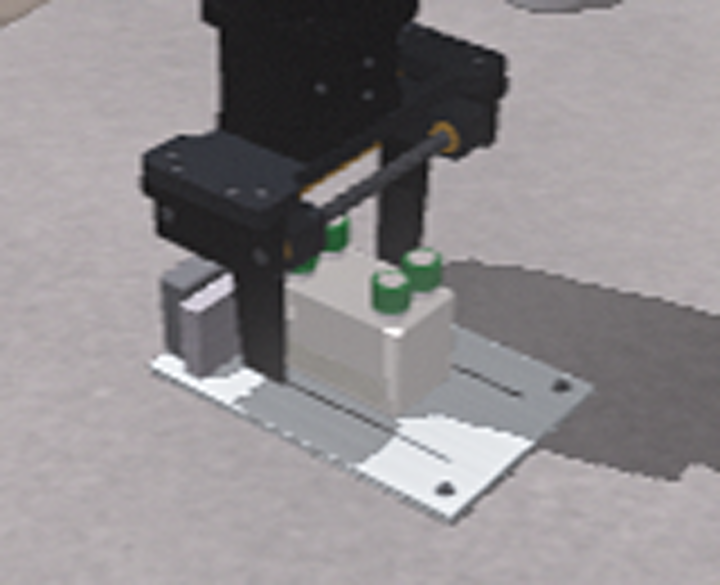

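The side view shows the fingers open and clear on both sides, with the carrier standing and pushed back slightly, its rear at (410,350). I'll raise the arm straight up and then back it out of the top camera's view.

Call:
{"op": "arm_command", "data": {"motion": [1,0,0,-3,0,0,0,1,0,0,-12,0,0,0,1,0,0,-28,0,0,0,1,0,0,-48,0,0,0,1,0,0,-70,0,0,0,1,0,0,-95,0,0,0,1,0,0,-120,0,0,0,1,0,0,-145,0,0,0,1,0,0,-165,0,0,0,1,20,0,-180,0,0,0,1,45,0,-185,0,0,0,1,75,0,-185,0,0,0,1,110,0,-185,0,0,0,1,145,0,-185,0,0,0,1,180,0,-185,0,0,0,1,215,0,-185,0,0,0,1,240,0,-185,0,0,0,1,250,0,-185,0,0,0,1,250,0,-185,0,0,0]}}

```text
t: 18.95
eef_pos: [524.3, -251.3, 209.2]
tcp_rot: [-3.133, -0.0, -1.729]
ft_force: [0.3, -0.1, -0.1]
opening: 0.999
```

```bash
python3 chk.py 9;  python3 - <<'E'
from h import *
th=np.deg2rad(-9.05)
o=np.array([542.9,-.5]);ex=np.array([np.cos(th),np.sin(th)]);ey=np.array([-ex[1],ex[0]])
for c in ('top','side'):
    d=np.load(f'/tmp/d_{c}.npy');W=cloud(c,d)
    L=np.stack([(W[...,:2]-o)@ex,(W[...,:2]-o)@ey],-1);z=W[...,2]
    k=(d>0)&(abs(z-56)<3)&(abs(L[...,1])<35)&(L[...,0]<56)&(L[...,0]>-80)
    q=L[k];print(c,len(q),z[k].mean(),cv2.minAreaRect(q.astype(np.float32)))
    r=env.silhouettes(c,'short_carrier')
    for x in r[:1]:
        k=x['region']&(abs(z-50)<5);print('short',x['confidence'],cv2.minAreaRect(W[k][:,:2].astype(np.float32)))
E
```

```text
18.95 [ 524.29 -251.35  209.17] [-1.7948e+02 -1.0000e-02 -9.9090e+01] 0.9985072836083069 [ 0.3 -0.1 -0.1]
top 351 56.063105968359956 ((6.8485870361328125, -1.3120555877685547), (79.4688949584961, 45.4653205871582), 0.21296745538711548)
side 325 56.129244799666495 ((6.710762023925781, 1.3764095306396484), (46.9647331237793, 79.249267578125), 89.08258819580078)
short 0.94 ((496.8724670410156, 297.2799377441406), (50.47446060180664, 47.814727783203125), 25.730266571044922)
```

View pics/c_side9.png

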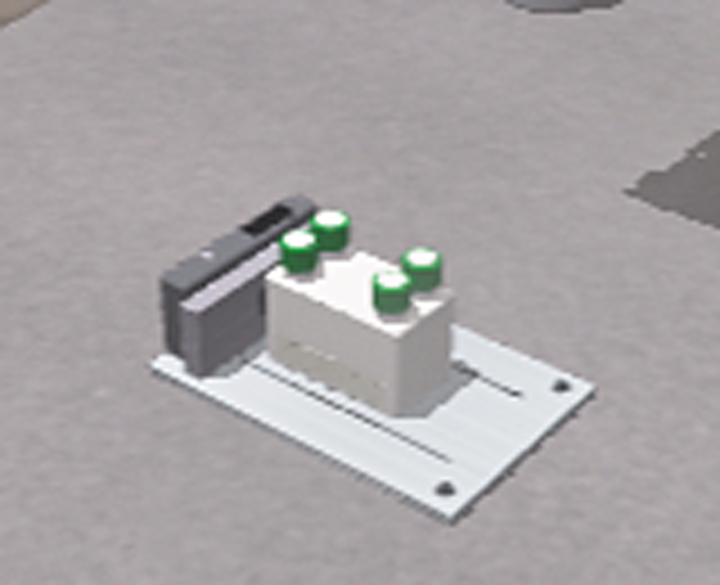

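View pics/c_top9.png

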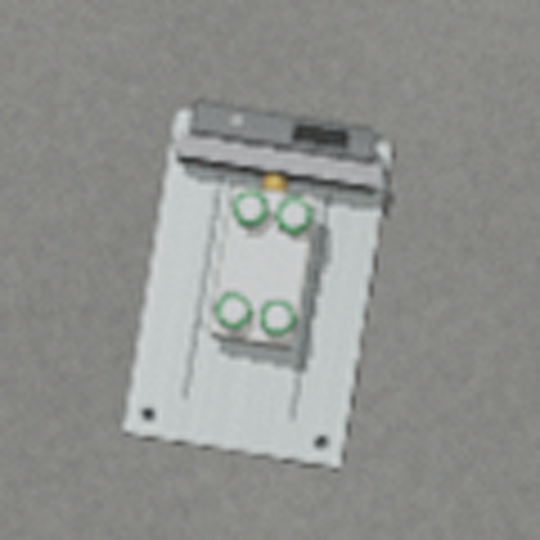

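The carrier stands square between the lines, and the pin (275,182 in the top crop) has pushed it back about 13 mm as expected. The short carrier hasn't moved. I'll hand the job in.

```bash
python3 -c "
from h import *
print(env.job_done())"
```

```text
the job is handed in; nothing more can be done
None
```

The long carrier was checked in against the steel stop and now stands upright and square on the dock plate. I handed the job in at about 19 s of the 51 s allowed; `env.job_done()` reports no verdict.

- **Seating:** I set it down between the lines and slid it to the fence, where the push rose to about 16 N with no further travel. It stayed there for over 3 s. The side camera put the carrier's rear face 80 mm from the fence face, which matches a flush fit. The plunger itself was hidden by the carrier and gripper, so I judged "fully in" from that distance and the force.
- **After release:** The plunger pushed the carrier back about 13 mm. It sits at dock x ≈ +7, y ≈ 0 and within about 1° of square.
- **Disagreement:** The two cameras differ on the final y position, -1.3 mm (top) against +1.4 mm (side), which is within the calibration error.
- **Tilt while pushing:** The tool leaned about 0.4° as the push built up; I levelled it before the hold.
- **Short carrier:** It is where it started, to within about 1–2 mm of measurement (side camera only; the top camera did not find it in the last check).

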